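# Load the curing rack with cast finials and switch on the lamp

## Robot

A 6-joint arm with a two-finger parallel gripper is mounted at the origin on the work surface. World frame = base frame: x ahead of the robot, y to its left, z up, the work surface at z = 0. Lengths are in m, angles in rad, forces in N, time in s.
With the tool pointing down it reaches from about 0.4 to 0.925 m from the base axis. Payload 3.4 kg.
Tool frame: the origin (TCP) lies at the centre of the arm's flange, where the gripper is bolted on; the fingertips stand 173 mm ahead of it and the grasp point (between the pads) lies 155 mm ahead of it (robot.tcp_to_grasp is the distance from the TCP to the grasp point, in m); z points along the fingers, y is the line along which they close (so a half turn about z gives the same grasp; the last joint's range is limited). The gripper opens to 85 mm and grips with 20 to 120 N. Pads are 22 mm wide; open, the fingers measure 114 mm over their backs; the gripper's body (76 mm by 85 mm) begins 54 mm behind the grasp point. The pads swing forward as they close: fully open they stand 13 mm farther back than shut.
Start: joints at [-1.26, 0.307, 1.506, -0, 1.328, -0.073], TCP at [0.216, -0.533, 0.405] pointing down, gripper open.
Joint ranges: [-3.12, 3.12], [-1.05, 2.28], [0.14, 2.33], [-1.42, 4.57], [0.1, 2.73], [-2.68, 2.68]. Speed limits (rad/s): [2.57, 2.57, 3.14, 3.14, 3.14, 3.14].

## Interface

Orientations are given as a unit quaternion [w, x, y, z].
In Python, from station import robot, eyes, job gives the robot as it stands.
- The arm moves only by the tool drive_tool, never from a script. Its argument "increments" is one flat list of numbers, 7 for each row, row after row: the shift along the world's x, y, z normalised to -1 to 1, where 1 is 0.2 m, then the turn, a rotation vector about the world's x, y, z normalised to -1 to 1, where 1 is 60 degrees, then the closure, from -1 (fully open) to 1 (shut). In form: [x, y, z, rx, ry, rz, fingers, x, y, z, rx, ry, rz, fingers, ...]. A call has 1 to 20 rows; each row is the pose to reach, as a shift and turn from the pose commanded when the call began; what a row does not reach only later rows make up. A row lasts 1/8 s, in which the tool goes at most 62.5 mm and 10.7 degrees, less where a joint would pass 70% of its speed; a pose out of reach is approached as far as the arm can. A call with a number of a shift or a turn outside -1 to 1 is refused whole. A call with a gripper value outside its range is refused whole. The fingers move at their own pace and stop on an object; "grip_force" is the grip in N (left out, the last holds). Time passes only in rows, so rows that repeat a pose let the fingers close. It gives the time, the measured TCP pose, the force, the opening and the grip force at its end, in the units of the state.
- robot.observe(): the state, without advancing time (a new reading comes with each control period).
- eyes.read_camera(name): name is "side" or "top"; returns the picture (420x560x3 uint8, red, green, blue); there is no depth.
- eyes.calibration(name): a dict with "vertical_fov" (degrees; the focal length in pixels is half the picture's height over the tangent of half this angle, whatever the lens; pixels are square), "cx", "cy" (the principal point, pixels), "world_from_camera" (4x4, takes a point from camera to world coordinates). Camera axes: x right, y up, looking along -z (the intrinsics and any distortion apply to the point x, -y, -z); pixel columns grow to the right and rows downward; lengths in m; the calibration is good to about 2 mm. A picture is of the moment at which its call begins. calibration takes no time and is no camera call.
- job.sign_off(): hands the job in; it is judged then, once.
The state is a dict: "clock": time; "qpos": joint angles; "qvel": joint speeds; "joint_torque": joint torques, N m; "ee_pos": TCP position; "tcp_rot": TCP orientation; "force": force on the tool from outside, world axes, zero at the start; "moment": the same for the moment, N m; "gripper_width": opening from 0.0 (shut) to 1.0 (fully open); "grip_force": force on a finger pad.
Only numpy, scipy, OpenCV 4.12 (cv2) and the standard library are available. Lean on these libraries where they do the work, as an engineer would, in place of code of your own. Each camera call takes 0.05 s, during which the arm holds its last target. There are 200 camera calls.

## Task

Put the three cast finials one at a time, foot first, into the sloping pocket of the same colour in the curing rack, so that each one sits right down on its pocket's floor. Once all three are in, and not before, push the green lamp lever fully over to its far side. Leave the cup, spatula, tape roll and mould block where they are.

Things in the scene. Friction and masses are not known exactly. Their poses are not given: they have to be found in the camera images.
- red_finial: loose red cast-resin finial, about 140 g, 100 mm tall, round about its z axis, standing on its foot on the bench. Foot: 40 mm in diameter, z = 0 to 46 mm; waist 24 mm in diameter, z = 56 to 62 mm; head (grip here): 32 mm in diameter, z = 68 to 94 mm; top at 100 mm. Origin: centre of the underside, z towards the head
- yellow_finial: loose yellow cast-resin finial, about 140 g, 100 mm tall, round about its z axis, standing on its foot on the bench. Foot: 40 mm in diameter, z = 0 to 46 mm; waist 24 mm in diameter, z = 56 to 62 mm; head (grip here): 32 mm in diameter, z = 68 to 94 mm; top at 100 mm. Origin: centre of the underside, z towards the head
- blue_finial: loose blue cast-resin finial, about 140 g, 100 mm tall, round about its z axis, standing on its foot on the bench. Foot: 40 mm in diameter, z = 0 to 46 mm; waist 24 mm in diameter, z = 56 to 62 mm; head (grip here): 32 mm in diameter, z = 68 to 94 mm; top at 100 mm. Origin: centre of the underside, z towards the head
- red_pocket: red square pocket of the curing rack, fixed: 48 x 48 mm inside, 56 x 56 outside, 60 mm deep, leaning 25 degrees towards the robot's side. Origin: centre of its inner floor; z runs up its axis to the open mouth (at z = 60 mm); y is level, along the row; x is square to both, pointing up and away from the robot. The three stand in a row 90 mm apart, in any colour order
- yellow_pocket: yellow square pocket of the curing rack, fixed: 48 x 48 mm inside, 56 x 56 outside, 60 mm deep, leaning 25 degrees towards the robot's side. Origin: centre of its inner floor; z runs up its axis to the open mouth (at z = 60 mm); y is level, along the row; x is square to both, pointing up and away from the robot. The three stand in a row 90 mm apart, in any colour order
- blue_pocket: blue square pocket of the curing rack, fixed: 48 x 48 mm inside, 56 x 56 outside, 60 mm deep, leaning 25 degrees towards the robot's side. Origin: centre of its inner floor; z runs up its axis to the open mouth (at z = 60 mm); y is level, along the row; x is square to both, pointing up and away from the robot. The three stand in a row 90 mm apart, in any colour order
- rack: curing rack carrying the pockets, fixed: foot plate 150 x 360 x 12 mm; origin: centre of its underside, z up, y along the row, -x the open side. Posts 16 mm square at x = 60, y = +-165 mm carry a grey lamp bar (x 5 to 55, y +-175, z 242 to 272 mm) above the pockets' back edge, so the gripper must come in leaning like the pockets
- lamp_switch_base: lever switch of the curing lamp, fixed on the bench: grey block, origin at the centre of its underside, z up; the lever swings about the block's y axis from its -x side (off) to its +x side (on). The lever is 80 mm long and pivots 22 mm above the bench
- lamp_switch (a joint): angle of the green lever: 0 = leaning towards the robot's side (lamp off), 1.0 rad = fully over to the far side (lamp on); it stays where it is left
- lamp_switch_tip (a point): centre of the tip of the green lever
- cup: loose white plastic cup, 72 mm across the rim, 85 mm tall, standing; origin: centre of the underside. Bystander
- spatula: loose spatula, 190 mm long, lying flat along its x axis; origin under its middle. Bystander
- tape: loose roll of tape (cardboard ring), 80 mm across, 60 mm hole, 25 mm high, lying flat; origin: centre of the underside. Bystander
- mould: loose terracotta-coloured mould block 80 x 70 x 60 mm; origin: centre of the underside. Bystander
Things that resemble listed ones, but are neither listed nor needed, are in the scene too. Leave any white look-alike of the yellow_finial alone. Leave any turquoise look-alike of the lamp_switch_base alone.

How it is judged:
By the outcome, as a careful person would: the job done as asked, in the order asked, and still so for the second after the job is handed in, with the robot touching nothing.
It also fails if it takes over 72 s, if anything falls off the work surface, if the arm or the gripper's body presses on something with over 40 N, if the wrist force passes 120 N, or if a joint passes its speed limit or range.

## Working session

There is one attempt and no reset: what is moved stays moved. The work goes in short steps, Python scripts to look and compute and a tool call to move; the robot and the scene stay as the last step left them, time stands still between calls to the robot, and variables do not carry over. Pictures are saved under pics/ and viewed, at most 10 in all, crops included, and the job is handed in when it is done.

Besides the shell and the picture viewer there is one more tool, called as name(argument=value, ...) on one line, values as JSON. drive_tool: Moves the arm, as the interface text tells. Its arguments: {"type":"object","properties":{"increments":{"type":"array","items":{"type":"number","minimum":-1,"maximum":1}},"grip_force":{"type":"number"}},"required":["increments"]}

```bash
ls; mkdir -p pics; python3 - <<'E'
from station import robot, eyes, job
import cv2
for n in("side","top"):
    im=eyes.read_camera(n); cv2.imwrite(f"pics/{n}0.png",im[:,:,::-1])
    c=eyes.calibration(n); print(n,c)
print(robot.observe(), robot.tcp_to_grasp)
E
```

```text
pics
side {'vertical_fov': 49.599657055977126, 'cx': 275.95101583925117, 'cy': 205.64469641097872, 'world_from_camera': array([[-0.80186524,  0.30757456, -0.51225973,  0.0109884 ],
       [-0.59697239, -0.3762157 ,  0.70858007,  0.73682339],
       [ 0.02522105,  0.87399064,  0.48528781,  0.58291297],
       [ 0.        ,  0.        ,  0.        ,  1.        ]])}
top {'vertical_fov': 50.307759375440384, 'cx': 287.10198016607393, 'cy': 209.25064326527257, 'world_from_camera': array([[ 3.01139186e-02,  9.96984508e-01, -7.15195331e-02,
         4.61685668e-01],
       [-9.99546071e-01,  3.01009322e-02, -1.25959880e-03,
        -2.68528055e-03],
       [ 8.97004123e-04,  7.15249997e-02,  9.97438404e-01,
         1.32374055e+00],
       [ 0.00000000e+00,  0.00000000e+00,  0.00000000e+00,
         1.00000000e+00]])}
{'clock': 0.1, 'qpos': array([-1.25949808e+00,  3.07514166e-01,  1.50754875e+00, -2.58190850e-05,
        1.32837050e+00, -7.34954969e-02]), 'qvel': array([-9.38281327e-04, -2.23557454e-03, -2.77086384e-03, -6.32547036e-05,
        1.04684672e-03, -5.51093617e-04]), 'joint_torque': array([ 1.41923697e-04, -4.58529603e+01, -2.52610123e+01, -4.95819756e-05,
        5.53815917e-03,  2.56631171e-05]), 'ee_pos': array([ 0.21571953, -0.53267744,  0.40386143]), 'tcp_rot': array([-9.12392452e-04,  9.81547733e-01,  1.91215062e-01, -1.21617142e-04]), 'force': array([-0.71517636,  0.21512442, -0.86391407]), 'moment': array([-0.00991642,  0.00397167,  0.03276341]), 'grip_force': 0.0, 'gripper_width': 1.0070643925849376} 0.1547
```

View pics/top0.png

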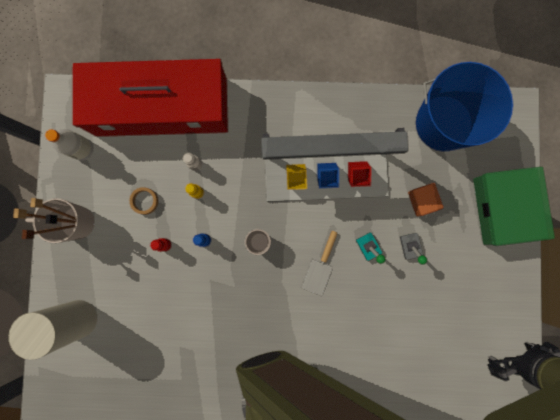

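View pics/side0.png

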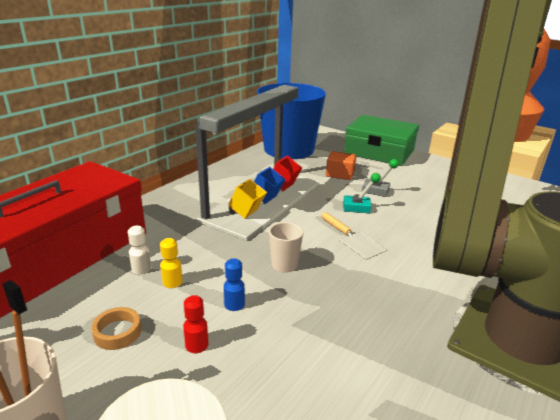

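The candidates in the top view:

| Thing | Pixel (top) | Choice |
|---|---|---|
| Red finial | (160,245) | use |
| Blue finial | (202,240) | use |
| Yellow finial | (194,190) | use; white look-alike at (191,160), leave |
| Pockets | yellow (297,177), blue (328,175), red (360,174) | use |
| Grey switch | (411,246), tip (422,260) | use; turquoise one at (370,247), leave |

The big red box, blue bucket and green box are background. Next I'll take close crops and fit the positions by silhouette.

```bash
cat > h.py <<'E'
import numpy as np, cv2
from scipy.optimize import least_squares
from scipy.spatial.transform import Rotation as R
from station import robot, eyes, job
C={n:eyes.calibration(n) for n in("side","top")}
def proj(n,P):
    c=C[n];f=210/np.tan(np.radians(c["vertical_fov"]/2));T=np.linalg.inv(c["world_from_camera"])
    p=np.atleast_2d(P)@T[:3,:3].T+T[:3,3]
    return np.c_[c["cx"]+f*p[:,0]/-p[:,2],c["cy"]-f*p[:,1]/-p[:,2]]
def ray(n,uv):
    c=C[n];f=210/np.tan(np.radians(c["vertical_fov"]/2));M=c["world_from_camera"]
    d=M[:3,:3]@np.array([(uv[0]-c["cx"])/f,-(uv[1]-c["cy"])/f,-1.]);return M[:3,3],d/np.linalg.norm(d)
def atz(n,uv,z): o,d=ray(n,uv);return o+d*(z-o[2])/d[2]
def tri(a,b):
    (o1,d1),(o2,d2)=ray("top",a),ray("side",b)
    t=np.linalg.lstsq(np.c_[d1,-d2],o2-o1,rcond=None)[0];p,q=o1+t[0]*d1,o2+t[1]*d2
    return (p+q)/2,np.linalg.norm(p-q)
HUE={"red":[(0,6),(174,180)],"yellow":[(20,33)],"blue":[(105,125)]}
def blob(im,col,box,smin=120,vmin=60):
    h=cv2.cvtColor(im,cv2.COLOR_RGB2HSV);m=np.zeros(h.shape[:2],bool)
    for a,b in HUE[col]: m|=(h[...,0]>=a)&(h[...,0]<=b)
    m&=(h[...,1]>smin)&(h[...,2]>vmin);k=np.zeros_like(m);x0,y0,x1,y1=box;k[y0:y1,x0:x1]=1;m&=k
    n,l,s,c=cv2.connectedComponentsWithStats(m.astype(np.uint8));i=1+np.argmax(s[1:,4]);return l==i
PROF=[(0,.02),(.046,.02),(.056,.012),(.062,.012),(.068,.016),(.094,.016),(.1,.01)]
def finmask(n,x,y,S=4):
    m=np.zeros((420*S,560*S),np.uint8);a=np.linspace(0,2*np.pi,24)
    rings=[proj(n,np.c_[x+r*np.cos(a),y+r*np.sin(a),0*a+z]) for z,r in PROF]
    for A,B in zip(rings,rings[1:]):
        cv2.fillConvexPoly(m,cv2.convexHull(np.round((np.r_[A,B]+.5)*S-.5).astype(np.int32)),1)
    return m
def cen(m,S=1):
    v,u=np.nonzero(m);return np.array([(u.mean()+.5)/S-.5,(v.mean()+.5)/S-.5])
E
python3 - <<'E'
from h import *
I={n:eyes.read_camera(n) for n in C}
B={"red":((145,232,176,258),(178,290,215,355)),"blue":((188,230,215,252),(220,255,250,312)),"yellow":((183,178,207,200),(158,235,186,290))}
for c,(bt,bs) in B.items():
    mt,ms=blob(I["top"],c,bt),blob(I["side"],c,bs);o=np.r_[cen(mt),cen(ms)]
    f=lambda p:np.r_[cen(finmask("top",*p),4),cen(finmask("side",*p),4)]-o
    r=least_squares(f,atz("top",o[:2],.05)[:2],diff_step=.01)
    print(c,r.x.round(4),"res px",r.fun.round(2),"areas",mt.sum(),finmask("top",*r.x).sum()/16,ms.sum(),finmask("side",*r.x).sum()/16)
def crop(n,x0,y0,x1,y1): return cv2.resize(I[n][y0:y1,x0:x1,::-1],(390,280),interpolation=cv2.INTER_CUBIC)
out=np.vstack([np.hstack([crop("top",260,120,416,232),crop("side",200,85,355,197)]),np.hstack([crop("top",345,225,445,297),crop("side",330,145,430,217)])])
cv2.imwrite("pics/crop1.png",out)
E
```

```text
red [0.4418 0.3595] res px [-0.22  0.04  0.08 -0.13] areas 206 256.9375 1185 1251.875
blue [0.459  0.2436] res px [-0.14  0.03  0.02 -0.13] areas 150 216.5 897 999.4375
yellow [0.6006 0.2698] res px [-0.53 -0.18  0.35 -0.24] areas 214 232.125 905 912.8125
```

View pics/crop1.png

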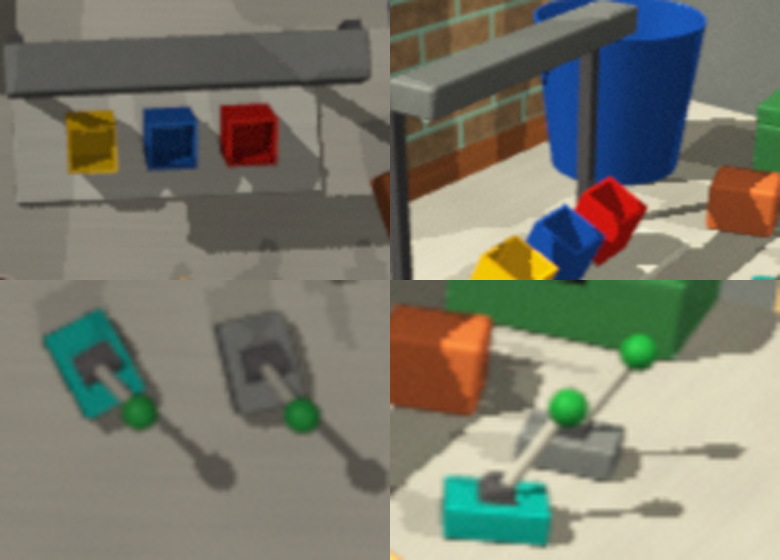

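The crop shows three pockets in the order yellow, blue, red. None is covered by the bar in the top view. The grey switch's tip is at about (422,259) in the top view and (394,163) in the side view. The turquoise look-alike is next to it at (381,258) and (376,178). Next I'll fit the rack and the lever.

```bash
cat > rack.py <<'E'
from h import *
from scipy.optimize import minimize
I={n:eyes.read_camera(n) for n in C}
HUE["green"]=[(45,75)]
def comp(c,bt,bs,**k): return blob(I["top"],c,bt,**k),blob(I["side"],c,bs,**k)
gt,gs=comp("green",(410,250,435,270),(385,153,403,173))
tip,e=tri(cen(gt),cen(gs)); print("tip",tip.round(4),"gap",e.round(4),gt.sum(),gs.sum())
for z in(.02,.03,.04): print("base top-centre guess z",z,atz("top",(411.2,246),z).round(4))
bx={"yellow":((280,160,312,192),(225,172,272,225)),"blue":((314,160,342,192),(248,160,288,210)),"red":((344,158,376,190),(270,150,305,195))}
names=["red","blue","yellow"]; S=4
obs={"top":np.zeros((420,560),np.uint8),"side":np.zeros((420,560),np.uint8)}
for i,c in enumerate(names):
    a,b=comp(c,*bx[c],smin=110,vmin=35); print(c,a.sum(),b.sum(),cen(a).round(1),cen(b).round(1))
    obs["top"][a]=i+1;obs["side"][b]=i+1
O={n:np.kron(o,np.ones((S,S),np.uint8)) for n,o in obs.items()}
def pose(p):
    x,y,z,yaw=p; Rz=R.from_euler("z",yaw).as_matrix(); s,c=np.sin(np.radians(25)),np.cos(np.radians(25))
    A=Rz@np.array([[c,0,-s],[0,1,0],[s,0,c]])
    return A,[np.array([x,y,z])+A[:,1]*k*.09 for k in(-1,0,1)]
def render(n,p,t):
    m=np.zeros((420*S,560*S),np.uint8);A,os=pose(p)
    for i,o in enumerate(os):
        P=np.array([[a,b,c] for a in(-.028,.028) for b in(-.028,.028) for c in(-t,.06)])@A.T+o
        cv2.fillConvexPoly(m,cv2.convexHull(np.round((proj(n,P)+.5)*S-.5).astype(np.int32)),i+1)
    return m
def cost(q): return sum((render(n,q[:4],q[4])!=O[n]).sum() for n in O)/S/S
p0=atz("top",cen(obs["top"]==2),.09)
best=None
for z in(.03,.05,.07):
  for yw in(0,.05):
    q0=np.r_[p0[0]+.01,p0[1],z,yw,.004]
    sx=np.vstack([q0]+[q0+d for d in np.diag([.01,.01,.015,.05,.004])])
    r=minimize(cost,q0,method="Nelder-Mead",options=dict(initial_simplex=sx,maxiter=500,xatol=1e-5,fatol=.01))
    r=minimize(cost,r.x,method="Nelder-Mead",options=dict(initial_simplex=np.vstack([r.x]+[r.x+d for d in np.diag([.004,.004,.005,.02,.004])]),maxiter=400))
    print(r.fun,r.x.round(4))
    if best is None or r.fun<best.fun: best=r
A,os=pose(best.x[:4])
for c,o in zip(names,os): print(c,"floor",o.round(4),"mouth",(o+.06*A[:,2]).round(4))
view=[]
for n,(x0,y0,x1,y1) in {"top":(260,140,400,210),"side":(215,140,315,230)}.items():
    im=cv2.resize(I[n][:,:,::-1],None,fx=S,fy=S,interpolation=cv2.INTER_CUBIC).copy()
    m=render(n,best.x[:4],best.x[4])
    for o in os:
        for h in(.024,.028):
            P=np.array([[h,h,.06],[h,-h,.06],[-h,-h,.06],[-h,h,.06]])@A.T+o
            cv2.polylines(im,[np.round((proj(n,P)+.5)*S-.5).astype(np.int32)],True,(255,255,255),1)
    for i in(1,2,3): cv2.drawContours(im,cv2.findContours((m==i).astype(np.uint8),0,1)[0],-1,(0,255,0),1)
    view.append(cv2.resize(im[y0*S:y1*S,x0*S:x1*S],(560,280) if n=="top" else(340,306)))
v=np.zeros((590,560,3),np.uint8);v[:280]=view[0];v[282:588,:340]=view[1];cv2.imwrite("pics/fit.png",v)
E
python3 rack.py
```

```text
tip [ 0.4236 -0.3703  0.1059] gap 0.0005 54 220
base top-centre guess z 0.02 [ 0.459  -0.3648  0.02  ]
base top-centre guess z 0.03 [ 0.459 -0.362  0.03 ]
base top-centre guess z 0.04 [ 0.4591 -0.3592  0.04  ]
red 566 525 [359.2 173.7] [287.5 170.6]
blue 494 569 [327.9 175. ] [269.4 182.7]
yellow 510 916 [296.4 176.6] [246.4 198.1]
263.25 [ 0.6682 -0.1124  0.0266  0.0743  0.0015]
259.9375 [ 0.6679 -0.1124  0.0265  0.0756  0.0023]
262.25 [ 0.6682 -0.1123  0.0261  0.0742  0.0015]
274.9375 [ 0.6676 -0.1127  0.0264  0.0769  0.0022]
270.875 [ 0.6675 -0.1122  0.0268  0.081   0.0032]
265.625 [ 0.6677 -0.1124  0.0267  0.0751  0.0028]
red floor [ 0.6747 -0.2021  0.0265] mouth [ 0.6494 -0.204   0.0809]
blue floor [ 0.6679 -0.1124  0.0265] mouth [ 0.6426 -0.1143  0.0809]
yellow floor [ 0.6611 -0.0226  0.0265] mouth [ 0.6358 -0.0245  0.0809]
```

View pics/fit.png

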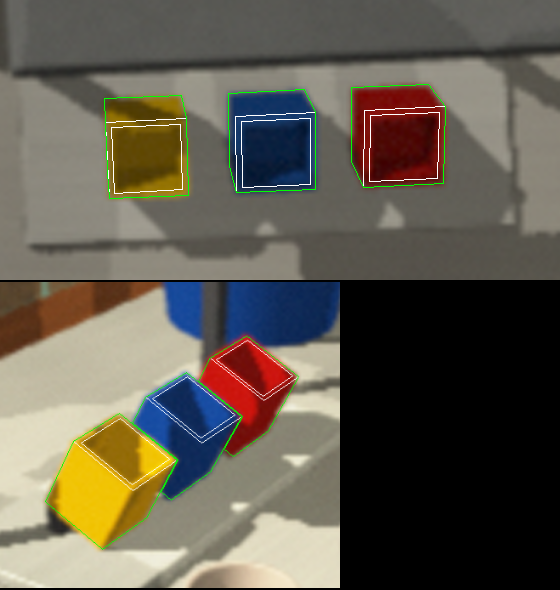

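The fit matches the pictures closely. The floor height of 26 mm agrees with the 12 mm plate and the 25° lean. The lever's side-view blob caught the green box behind it, so I'll measure the lever again later. Now for the first move, with the exact yaw and bar clearance.

```bash
cat > go.py <<'E'
from h import *
YAW=.0755
F={"red":(.4418,.3595),"blue":(.459,.2436),"yellow":(.6006,.2698)}
P={"red":[.6747,-.2021,.0268],"blue":[.6679,-.1124,.0268],"yellow":[.6611,-.0226,.0268]}
s,c=np.sin(np.radians(25)),np.cos(np.radians(25))
A=R.from_euler("z",YAW).as_matrix()@np.array([[c,0,-s],[0,1,0],[s,0,c]])
def tool(y,z): return R.from_matrix(np.c_[np.cross(y,z),y,z])
RP=tool(-A[:,1],-A[:,2]); RD=tool(-A[:,1],np.array([0,0,-1.]))
def q(o): w=o["tcp_rot"]; return R.from_quat([w[1],w[2],w[3],w[0]])
def need(pos,rot):
    o=robot.observe()
    return np.r_[(np.array(pos)-o["ee_pos"])/.2,np.degrees((rot*q(o).inv()).as_rotvec())/60].round(3)
def tcp(rot,g): return np.array(g)-rot.as_matrix()[:,2]*.1547
E
python3 - <<'E'
from go import *
print(need(tcp(RD,[*F["red"],.084]),RD))
for z in(.242,.272):print("bar front",atz("top",(330,157.5),z).round(3))
for l in(0,.08):
    t=tcp(RP,np.array(P["red"])+A[:,2]*(.084+l));print(t.round(3),"r",np.hypot(*t[:2]).round(3))
print((RP*RD.inv()).as_rotvec(degrees=True)/60)
E
```

```text
[ 1.130e+00  4.462e+00 -8.280e-01 -1.000e-03 -0.000e+00 -2.950e-01]
bar front [ 0.669 -0.102  0.242]
bar front [ 0.663 -0.1    0.272]
[ 0.574 -0.21   0.243] r 0.611
[ 0.54  -0.212  0.316] r 0.581
[ 3.14284551e-02 -4.15479679e-01  2.67160502e-17]
```

drive_tool(increments=[0.9, 1, 0, 0, 0, -0.3, -1, 0.9, 1, 0, 0, 0, -0.3, -1, 0.9, 1, 0, 0, 0, -0.3, -1, 0.9, 1, 0, 0, 0, -0.3, -1, 0.9, 1, 0, 0, 0, -0.3, -1], grip_force=50)

```text
clock: 0.92
ee_pos: [0.3975, -0.3302, 0.4048]
tcp_rot: [-0.0, 0.999, 0.037, 0.0]
force: [-0.4, 0.2, -0.8]
gripper_width: 1.001
grip_force: 0.0
```

drive_tool(increments=[0.4, 1, 0, 0, 0, 0, -1, 0.4, 1, 0, 0, 0, 0, -1, 0.4, 1, 0, 0, 0, 0, -1, 0.4, 1, 0, 0, 0, 0, -1])

```text
clock: 1.42
ee_pos: [0.4764, -0.1301, 0.4048]
tcp_rot: [-0.0, 0.999, 0.037, 0.0]
force: [0.0, -0.2, 0.3]
gripper_width: 1.003
grip_force: 0.0
```

drive_tool(increments=[0.1, 1, 0, 0, 0, 0, -1, 0.1, 1, 0, 0, 0, 0, -1, 0.1, 1, 0, 0, 0, 0, -1, 0.1, 1, 0, 0, 0, 0, -1])

```text
clock: 1.92
ee_pos: [0.4957, 0.0703, 0.4048]
tcp_rot: [-0.0, 0.999, 0.038, 0.0]
force: [-0.1, -1.1, 0.6]
gripper_width: 0.996
grip_force: 0.0
```

drive_tool(increments=[-0.2, 1, 0, 0, 0, 0, -1, -0.2, 1, 0, 0, 0, 0, -1, -0.2, 1, 0, 0, 0, 0, -1, -0.2, 1, 0, 0, 0, 0, -1])

```text
clock: 2.42
ee_pos: [0.4553, 0.2692, 0.4047]
tcp_rot: [-0.0, 0.999, 0.037, 0.0]
force: [0.1, -0.5, -0.4]
gripper_width: 1.004
grip_force: 0.0
```

```bash
python3 -c "
from go import *
print(need(tcp(RD,[*F['red'],.084]),RD),robot.observe()['qpos'].round(2))"
```

```text
[-0.067  0.451 -0.83  -0.     0.     0.002] [0.45 0.24 1.6  0.   1.3  1.95]
```

drive_tool(increments=[-0.067, 0.45, -0.3, 0, 0, 0, -1, -0.067, 0.45, -0.3, 0, 0, 0, -1, -0.067, 0.45, -0.5, 0, 0, 0, -1, -0.067, 0.45, -0.7, 0, 0, 0, -1, -0.067, 0.45, -0.83, 0, 0, 0, -1, -0.067, 0.45, -0.83, 0, 0, 0, -1, -0.067, 0.45, -0.83, 0, 0, 0, 1, -0.067, 0.45, -0.83, 0, 0, 0, 1, -0.067, 0.45, -0.83, 0, 0, 0, 1, -0.067, 0.45, -0.83, 0, 0, 0, 1, -0.067, 0.45, -0.83, 0, 0, 0, 1, -0.067, 0.45, -0.83, 0, 0, 0, 1])

```text
clock: 3.92
ee_pos: [0.4428, 0.3574, 0.24]
tcp_rot: [-0.001, 0.999, 0.036, 0.001]
force: [0.3, 0.0, 6.6]
gripper_width: 0.355
grip_force: 49.5
```

drive_tool(increments=[0, 0, 0.4, 0, 0, 0, 1, 0, 0, 0.8, 0, 0, 0, 1, 0.2, -0.5, 0.8, 0, 0, 0, 1, 0.3, -1, 0.8, 0, 0, 0, 1, 0.3, -1, 0.8, 0, 0, 0, 1, 0.3, -1, 0.8, 0, 0, 0, 1])

```text
clock: 4.68
ee_pos: [0.5025, 0.1542, 0.3992]
tcp_rot: [0.001, 0.999, 0.034, 0.0]
force: [-0.3, 0.7, -0.4]
gripper_width: 0.353
grip_force: 50.3
```

drive_tool(increments=[0, -1, 0, 0.015, -0.2, 0, 1, 0, -1, 0, 0.015, -0.2, 0, 1, 0, -1, 0, 0.015, -0.2, 0, 1, 0, -1, 0, 0.015, -0.2, 0, 1])

```text
clock: 5.18
ee_pos: [0.5018, -0.0463, 0.3987]
tcp_rot: [-0.003, 0.994, 0.033, 0.105]
force: [-0.0, -0.6, -1.1]
gripper_width: 0.361
grip_force: 50.4
```

```bash
cat >> go.py <<'E'
def ins(col,lift,L=.240): return np.array(P[col])+A[:,2]*(L+lift)
E
python3 -c "
from go import *
print(need(ins('red',.1),RP),robot.observe()['qpos'].round(2))
print('down per 0.1:',(-A[:,2]*.1/.2).round(3))"
```

```text
[ 0.148 -0.833 -0.319  0.015 -0.216  0.009] [-0.2   0.16  1.74  0.06  1.04  1.28]
down per 0.1: [ 0.211  0.016 -0.453]
```

drive_tool(increments=[0.1, -0.3, 0, 0.015, -0.216, 0.009, 1, 0.148, -0.6, -0.1, 0.015, -0.216, 0.009, 1, 0.148, -0.833, -0.25, 0.015, -0.216, 0.009, 1, 0.148, -0.833, -0.319, 0.015, -0.216, 0.009, 1, 0.148, -0.833, -0.319, 0.015, -0.216, 0.009, 1, 0.148, -0.833, -0.319, 0.015, -0.216, 0.009, 1])

```text
clock: 5.92
ee_pos: [0.5323, -0.2081, 0.3354]
tcp_rot: [-0.009, 0.975, 0.04, 0.217]
force: [0.6, 0.0, -1.1]
gripper_width: 0.355
grip_force: 50.6
```

```bash
cat > chk.py <<'E'
import sys
from go import *
col=sys.argv[1]; o=robot.observe(); rot=q(o).as_matrix(); t=o["ee_pos"]
print("to floor",need(ins(col,0),RP),"lift",((t-ins(col,0))@A).round(4))
ims=[]
for n in C:
    im=eyes.read_camera(n)[:,:,::-1]; g=t+rot[:,2]*.2; u,v=proj(n,g)[0].astype(int)
    x0=np.clip(u-70,0,420);y0=np.clip(v-60,0,300)
    ims.append(cv2.resize(im[y0:y0+120,x0:x0+140],(400,343),interpolation=cv2.INTER_CUBIC))
cv2.imwrite(sys.argv[2],np.hstack(ims))
E
python3 chk.py red pics/red1.png
```

```text
to floor [ 0.206 -0.008 -0.456  0.     0.001 -0.006] lift [0.0013 0.0048 0.0999]
```

View pics/red1.png

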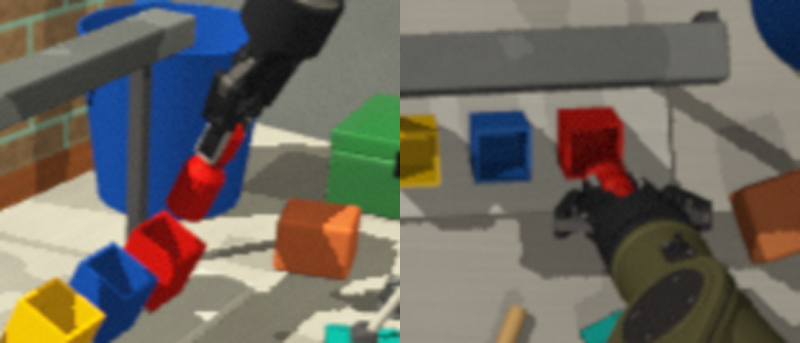

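The red finial hangs over the red pocket's mouth, side view at about (195,190). I'll hold briefly to see whether the 5 mm y offset is lag, and compare the finial with its model.

drive_tool(increments=[0, 0, 0, 0, 0, 0, 1, 0, 0, 0, 0, 0, 0, 1])

```text
clock: 6.28
ee_pos: [0.5322, -0.2091, 0.3356]
tcp_rot: [-0.008, 0.975, 0.04, 0.217]
force: [0.1, -0.1, -0.5]
gripper_width: 0.355
grip_force: 50.6
```

```bash
cat > fin.py <<'E'
import sys
from go import *
# held finial: observed foot blob vs model hung on the tool axis
def held(col,S=4):
    o=robot.observe(); rt=q(o).as_matrix(); t=o["ee_pos"]; a=np.linspace(0,2*np.pi,24)
    print("to floor",need(ins(col,0),RP),"off axis/lift",((t-ins(col,0))@A).round(4))
    I={n:eyes.read_camera(n) for n in C}
    for n in C:
        ring=lambda z,r:proj(n,t+rt[:,2]*(.240-z)+r*np.cos(a)[:,None]*rt[:,0]+r*np.sin(a)[:,None]*rt[:,1])
        hull=cv2.convexHull(np.round((np.r_[ring(0,.02),ring(.046,.02)]+.5)*S-.5).astype(np.int32))
        m=np.zeros((420*S,560*S),np.uint8);cv2.fillConvexPoly(m,hull,1)
        x,y,w,h=cv2.boundingRect(hull)
        x,y,w,h=x//S,y//S,w//S,h//S
        b=blob(I[n],col,(x-5,y-5,x+w+6,y+h+6),vmin=40)
        ov=I[n][:,:,::-1].copy(); ov=cv2.resize(ov,None,fx=S,fy=S); cv2.polylines(ov,[hull],True,(255,255,255),1)
        yield n,cen(m,S).round(1),cen(b).round(1),int(m.sum()/16),int(b.sum()),cv2.resize(ov[(y-25)*S:(y+h+25)*S,(x-25)*S:(x+w+25)*S],(390,390))
ims=[]
for *r,im in held(sys.argv[1]): print(*r);ims.append(im)
cv2.imwrite(sys.argv[2],np.hstack(ims))
E
python3 fin.py red pics/red2.png
```

```text
to floor [ 0.207 -0.003 -0.456  0.001  0.001 -0.005] off axis/lift [0.0012 0.0038 0.1001]
side [297.9 147.1] [299.7 145.9] 329 329
top [363.3 182.8] [361.3 178.5] 265 488
```

View pics/red2.png

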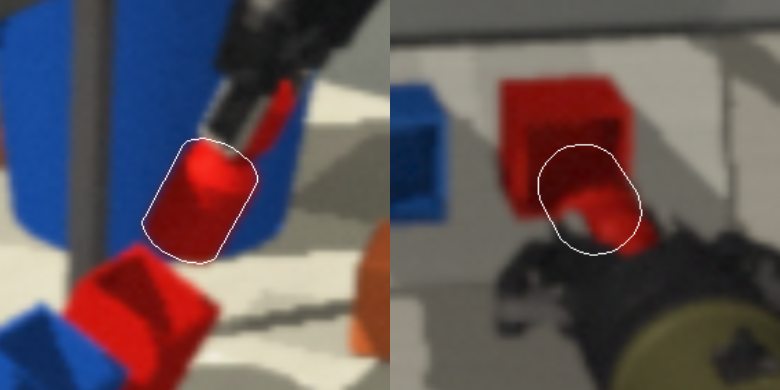

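The side view agrees with the model to about 1 px, and the offset is command lag. I'll correct it and go 70 mm down along the axis.

drive_tool(increments=[-0.006, -0.02, 0, 0, 0, 0, 1, -0.006, -0.02, 0, 0, 0, 0, 1, 0.036, -0.017, -0.09, 0, 0, 0, 1, 0.078, -0.014, -0.181, 0, 0, 0, 1, 0.1, -0.012, -0.226, 0, 0, 0, 1, 0.12, -0.01, -0.271, 0, 0, 0, 1, 0.142, -0.009, -0.317, 0, 0, 0, 1, 0.142, -0.009, -0.317, 0, 0, 0, 1])

```text
clock: 7.38
ee_pos: [0.5605, -0.2113, 0.2708]
tcp_rot: [-0.009, 0.976, 0.039, 0.216]
force: [0.6, -0.5, -1.0]
gripper_width: 0.359
grip_force: 50.6
```

```bash
python3 fin.py red pics/red3.png
```

```text
to floor [ 0.065  0.008 -0.133 -0.    -0.    -0.005] off axis/lift [-0.0007 -0.0005  0.0296]
side [288.8 166.7] [288.8 167.9] 305 528
top [360.3 176. ] [359.2 172. ] 235 460
```

drive_tool(increments=[0.02, 0.002, -0.045, 0, 0, 0, 1, 0.04, 0.005, -0.09, 0, 0, 0, 1, 0.055, 0.007, -0.113, 0, 0, 0, 1, 0.062, 0.008, -0.128, 0, 0, 0, 1, 0.062, 0.008, -0.128, 0, 0, 0, 1])

```text
clock: 8.1
ee_pos: [0.5723, -0.2097, 0.2466]
tcp_rot: [-0.008, 0.975, 0.039, 0.216]
force: [-6.8, 0.1, 7.2]
gripper_width: 0.357
grip_force: 51.8
```

```bash
python3 -c "
from go import *
o=robot.observe();print(((o['ee_pos']-ins('red',0))@A).round(4),(o['force']@A).round(1),(o['moment']@A).round(2))"
```

```text
[-0.0002  0.0002  0.0026] [-3.1  0.6  9.4] [ 0.13  0.68 -0.06]
```

drive_tool(increments=[0.003, 0, -0.008, 0, 0, 0, 1, 0.003, 0, -0.008, 0, 0, 0, 1])

```text
clock: 8.35
ee_pos: [0.5722, -0.2097, 0.2462]
tcp_rot: [-0.008, 0.975, 0.04, 0.217]
force: [-13.4, 0.2, 16.2]
gripper_width: 0.357
grip_force: 53.1
```

```bash
python3 -c "
from go import *
o=robot.observe();print(((o['ee_pos']-ins('red',0))@A).round(4),(o['force']@A).round(1),(o['moment']@A).round(2))"
```

```text
[-0.0005  0.0002  0.0023] [-5.3  1.3 20.3] [0.19 1.02 0.01]
```

drive_tool(increments=[-0.003, 0, 0.006, 0, 0, 0, -1, -0.003, 0, 0.006, 0, 0, 0, -1, -0.003, 0, 0.006, 0, 0, 0, -1, -0.003, 0, 0.006, 0, 0, 0, -1, -0.05, -0.004, 0.11, 0, 0, 0, -1, -0.15, -0.01, 0.34, 0, 0, 0, -1, -0.25, -0.02, 0.54, 0, 0, 0, -1, -0.25, -0.02, 0.6, 0, 0, 0, -1, -0.25, -0.02, 0.6, 0, 0, 0, -1])

```text
clock: 9.48
ee_pos: [0.5239, -0.214, 0.365]
tcp_rot: [-0.008, 0.975, 0.039, 0.217]
force: [0.2, 0.2, 0.4]
gripper_width: 1.0
grip_force: 0.0
```

```bash
cat > seat.py <<'E'
import sys
from go import *
# seated finial: compare the blob of foot top/head with model at depth d
col=sys.argv[1]; I={n:eyes.read_camera(n) for n in C}; a=np.linspace(0,2*np.pi,24); ims=[]
for n in C:
    S=6; ov=cv2.resize(I[n][:,:,::-1],None,fx=S,fy=S,interpolation=cv2.INTER_CUBIC)
    for z,r in((.068,.016),(.094,.016),(.1,.01)):
        p=proj(n,np.array(P[col])+A[:,2]*z+r*np.cos(a)[:,None]*A[:,0]+r*np.sin(a)[:,None]*A[:,1])
        cv2.polylines(ov,[np.round((p+.5)*S-.5).astype(np.int32)],True,(255,255,255),1)
    u,v=(p.mean(0)*S).astype(int); ims.append(ov[v-170:v+170,u-190:u+190])
cv2.imwrite(sys.argv[2],np.hstack(ims))
E
python3 seat.py red pics/seat_red.png; python3 -c "
from go import *
print(need(tcp(RD,[*F['blue'],.084]),RD))"
```

```text
[-0.322  2.286 -0.621 -0.033  0.414 -0.005]
```

View pics/seat_red.png

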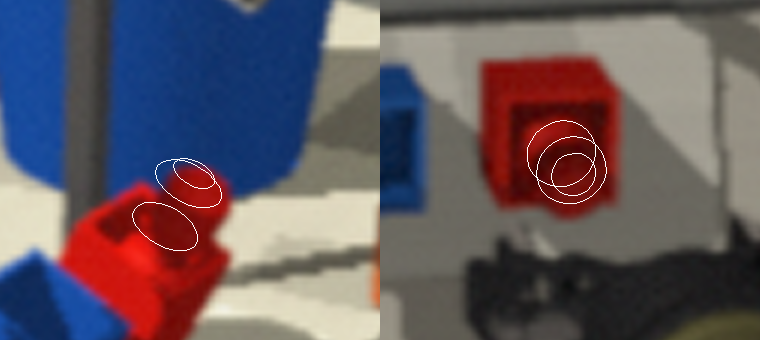

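The red finial is in its pocket, resting against the lower wall, with its head at the modelled seated height. Side view: head at about (195,185). Now blue.

drive_tool(increments=[0, 0.3, 0.25, -0.01, 0.15, 0, -1, 0, 0.6, 0.25, -0.02, 0.3, 0, -1, 0, 1, 0.25, -0.033, 0.414, -0.005, -1, 0, 1, 0.25, -0.033, 0.414, -0.005, -1])

```text
clock: 10.07
ee_pos: [0.5242, -0.0103, 0.4122]
tcp_rot: [-0.0, 0.999, 0.04, -0.001]
force: [0.4, 0.7, 0.1]
gripper_width: 1.004
grip_force: 0.0
```

drive_tool(increments=[-0.3, 1, 0, 0, 0, 0, -1, -0.3, 1, 0, 0, 0, 0, -1, -0.3, 1, 0, 0, 0, 0, -1, -0.3, 1, 0, 0, 0, 0, -1])

```text
clock: 10.58
ee_pos: [0.4621, 0.1895, 0.4121]
tcp_rot: [0.001, 0.999, 0.04, -0.001]
force: [0.9, -0.6, -0.8]
gripper_width: 1.003
grip_force: 0.0
```

```bash
python3 -c "
from go import *
print(need(tcp(RD,[*F['blue'],.084]),RD))"
```

```text
[-0.015  0.27  -0.867  0.001 -0.002 -0.004]
```

drive_tool(increments=[-0.015, 0.275, -0.2, 0, 0, 0, -1, -0.015, 0.275, -0.3, 0, 0, 0, -1, -0.015, 0.275, -0.55, 0, 0, 0, -1, -0.015, 0.275, -0.75, 0, 0, 0, -1, -0.015, 0.275, -0.867, 0, 0, 0, -1, -0.015, 0.275, -0.867, 0, 0, 0, -1, -0.015, 0.275, -0.867, 0, 0, 0, 1, -0.015, 0.275, -0.867, 0, 0, 0, 1, -0.015, 0.275, -0.867, 0, 0, 0, 1, -0.015, 0.275, -0.867, 0, 0, 0, 1, -0.015, 0.275, -0.867, 0, 0, 0, 1, -0.015, 0.275, -0.867, 0, 0, 0, 1])

```text
clock: 12.08
ee_pos: [0.4609, 0.2415, 0.2421]
tcp_rot: [-0.0, 0.999, 0.038, 0.002]
force: [-0.6, 1.2, 6.2]
gripper_width: 0.358
grip_force: 49.5
```

drive_tool(increments=[0, 0, 0.4, 0, 0, 0, 1, 0, 0, 0.8, 0, 0, 0, 1, 0.15, -0.5, 0.8, 0, 0, 0, 1, 0.25, -1, 0.8, 0, 0, 0, 1, 0.25, -1, 0.8, 0, 0, 0, 1])

```text
clock: 12.7
ee_pos: [0.5051, 0.0618, 0.3992]
tcp_rot: [0.001, 0.999, 0.038, 0.001]
force: [0.3, 0.2, -1.8]
gripper_width: 0.35
grip_force: 50.5
```

```bash
python3 -c "
from go import *
print(need(ins('blue',.1),RP))"
```

```text
[ 0.098 -0.925 -0.321  0.033 -0.413 -0.001]
```

drive_tool(increments=[0.05, -0.3, 0, 0.01, -0.15, 0, 1, 0.1, -0.6, 0, 0.02, -0.3, 0, 1, 0.1, -0.93, -0.1, 0.033, -0.413, 0, 1, 0.1, -0.93, -0.25, 0.033, -0.413, 0, 1, 0.098, -0.93, -0.32, 0.033, -0.413, 0, 1, 0.098, -0.93, -0.32, 0.033, -0.413, 0, 1, 0.098, -0.93, -0.32, 0.033, -0.413, 0, 1])

```text
clock: 13.58
ee_pos: [0.5257, -0.1217, 0.3355]
tcp_rot: [-0.008, 0.975, 0.038, 0.217]
force: [-0.3, 0.2, -1.4]
gripper_width: 0.355
grip_force: 50.6
```

```bash
python3 fin.py blue pics/blue2.png
```

```text
to floor [ 0.206  0.008 -0.456 -0.     0.001 -0.002] off axis/lift [0.0013 0.0014 0.1   ]
side [280.3 157.9] [278.1 156.9] 370 635
top [330.4 184.3] [329.  179.5] 257 448
```

drive_tool(increments=[-0.006, -0.007, 0, 0, 0, 0, 1, 0.036, -0.004, -0.09, 0, 0, 0, 1, 0.078, -0.001, -0.181, 0, 0, 0, 1, 0.1, 0.001, -0.226, 0, 0, 0, 1, 0.12, 0.003, -0.271, 0, 0, 0, 1, 0.142, 0.004, -0.317, 0, 0, 0, 1, 0.142, 0.004, -0.317, 0, 0, 0, 1])

```text
clock: 14.55
ee_pos: [0.5535, -0.1219, 0.2705]
tcp_rot: [-0.009, 0.976, 0.037, 0.216]
force: [0.7, 0.3, -0.8]
gripper_width: 0.357
grip_force: 50.6
```

```bash
cat > st.py <<'E'
import sys
from go import *
o=robot.observe();print(need(ins(sys.argv[1],0),RP),((o['ee_pos']-ins(sys.argv[1],0))@A).round(4),(o['force']@A).round(1),(o['moment']@A).round(2))
E
python3 st.py blue
```

```text
[ 0.066  0.009 -0.131 -0.001 -0.001  0.   ] [-0.001  -0.0008  0.0294] [ 0.3  0.3 -1. ] [-0.02  0.35  0.07]
```

drive_tool(increments=[0.02, 0.003, -0.045, 0, 0, 0, 1, 0.04, 0.006, -0.08, 0, 0, 0, 1, 0.053, 0.008, -0.107, 0, 0, 0, 1, 0.061, 0.009, -0.122, 0, 0, 0, 1, 0.063, 0.009, -0.126, 0, 0, 0, 1, 0.063, 0.009, -0.126, 0, 0, 0, 1])

```text
clock: 15.3
ee_pos: [0.5646, -0.1201, 0.2477]
tcp_rot: [-0.008, 0.976, 0.037, 0.216]
force: [-14.3, -1.5, 17.1]
gripper_width: 0.357
grip_force: 52.8
```

```bash
python3 st.py blue
```

```text
[ 0.011  0.    -0.017 -0.    -0.    -0.   ] [-0.0005  0.0001  0.0039] [-5.8 -0.4 21.5] [-0.04  1.01 -0.04]
```

The contact is at the same depth as for red, allowing for the 2 mm higher grip, so blue is seated. Releasing, then on to yellow.

drive_tool(increments=[-0.003, 0, 0.006, 0, 0, 0, -1, -0.003, 0, 0.006, 0, 0, 0, -1, -0.003, 0, 0.006, 0, 0, 0, -1, -0.003, 0, 0.006, 0, 0, 0, -1, -0.05, -0.004, 0.11, 0, 0, 0, -1, -0.15, -0.01, 0.34, 0, 0, 0, -1, -0.25, -0.02, 0.54, 0, 0, 0, -1, -0.25, -0.02, 0.8, -0.01, 0.1, 0, -1, -0.25, 0.3, 0.8, -0.02, 0.25, 0, -1, -0.25, 0.6, 0.8, -0.033, 0.414, 0, -1, -0.2, 0.9, 0.8, -0.033, 0.414, 0, -1, -0.1, 1, 0.8, -0.033, 0.414, 0, -1])

```text
clock: 16.8
ee_pos: [0.5457, 0.0834, 0.4057]
tcp_rot: [0.0, 0.999, 0.04, 0.0]
force: [0.4, 0.5, -0.0]
gripper_width: 0.996
grip_force: 0.0
```

```bash
python3 -c "
from go import *
print(need(tcp(RD,[*F['yellow'],.082]),RD))"
```

```text
[ 0.275  0.932 -0.845  0.     0.    -0.003]
```

drive_tool(increments=[0.275, 0.935, 0, 0, 0, 0, -1, 0.275, 0.935, 0, 0, 0, 0, -1, 0.275, 0.935, 0, 0, 0, 0, -1, 0.275, 0.935, -0.2, 0, 0, 0, -1, 0.275, 0.935, -0.5, 0, 0, 0, -1, 0.275, 0.935, -0.75, 0, 0, 0, -1, 0.275, 0.935, -0.845, 0, 0, 0, -1, 0.275, 0.935, -0.845, 0, 0, 0, -1, 0.275, 0.935, -0.845, 0, 0, 0, 1, 0.275, 0.935, -0.845, 0, 0, 0, 1, 0.275, 0.935, -0.845, 0, 0, 0, 1, 0.275, 0.935, -0.845, 0, 0, 0, 1, 0.275, 0.935, -0.845, 0, 0, 0, 1, 0.275, 0.935, -0.845, 0, 0, 0, 1])

```text
clock: 18.55
ee_pos: [0.6015, 0.2674, 0.2385]
tcp_rot: [-0.0, 0.999, 0.038, 0.002]
force: [0.7, 1.6, 6.3]
gripper_width: 0.36
grip_force: 49.5
```

drive_tool(increments=[0, 0, 0.4, 0, 0, 0, 1, 0, 0, 0.8, 0, 0, 0, 1, -0.1, -0.3, 0.8, 0, 0, 0, 1, -0.25, -0.7, 0.8, 0, 0, 0, 1, -0.3, -1, 0.8, 0, 0, 0, 1, -0.3, -1, 0.8, 0, 0, 0, 1])

```text
clock: 19.3
ee_pos: [0.5391, 0.0642, 0.3968]
tcp_rot: [0.001, 0.999, 0.037, -0.0]
force: [-0.3, -0.2, -2.4]
gripper_width: 0.359
grip_force: 50.3
```

```bash
python3 -c "
from go import *
print(need(ins('yellow',.1),RP))"
```

```text
[-0.106 -0.488 -0.309  0.033 -0.416  0.002]
```

drive_tool(increments=[-0.106, -0.2, 0, 0.01, -0.15, 0, 1, -0.106, -0.35, 0, 0.02, -0.3, 0, 1, -0.11, -0.495, -0.1, 0.033, -0.416, 0, 1, -0.11, -0.495, -0.25, 0.033, -0.416, 0, 1, -0.11, -0.495, -0.31, 0.033, -0.416, 0, 1, -0.11, -0.495, -0.31, 0.033, -0.416, 0, 1, -0.11, -0.495, -0.31, 0.033, -0.416, 0, 1])

```text
clock: 20.18
ee_pos: [0.5198, -0.0318, 0.3358]
tcp_rot: [-0.008, 0.975, 0.037, 0.218]
force: [0.3, -0.5, -2.5]
gripper_width: 0.36
grip_force: 50.5
```

```bash
python3 fin.py yellow pics/y2.png
```

```text
to floor [ 0.201  0.008 -0.457 -0.     0.003 -0.001] off axis/lift [0.0022 0.0015 0.0999]
side [259.6 169.8] [258.6 172.1] 416 558
top [296.7 185.3] [296.6 180.8] 254 445
```

Correct x by -2.2 mm along the pocket's x axis, which is (-0.010, -0.005) in move units, then descend.

drive_tool(increments=[-0.01, -0.008, -0.004, 0, 0, 0, 1, 0.032, -0.005, -0.094, 0, 0, 0, 1, 0.074, -0.002, -0.185, 0, 0, 0, 1, 0.096, 0, -0.23, 0, 0, 0, 1, 0.116, 0.002, -0.275, 0, 0, 0, 1, 0.138, 0.003, -0.321, 0, 0, 0, 1, 0.138, 0.003, -0.321, 0, 0, 0, 1])

```text
clock: 21.15
ee_pos: [0.5466, -0.0315, 0.2701]
tcp_rot: [-0.009, 0.976, 0.037, 0.216]
force: [0.1, 0.3, -1.3]
gripper_width: 0.361
grip_force: 50.5
```

```bash
python3 st.py yellow
```

```text
[ 0.067  0.006 -0.129 -0.001  0.     0.   ] [-0.0012 -0.0002  0.0291] [-0.4  0.3 -1.3] [-0.02  0.33  0.01]
```

drive_tool(increments=[0.02, 0.002, -0.045, 0, 0, 0, 1, 0.04, 0.004, -0.08, 0, 0, 0, 1, 0.055, 0.005, -0.107, 0, 0, 0, 1, 0.063, 0.006, -0.124, 0, 0, 0, 1, 0.066, 0.006, -0.131, 0, 0, 0, 1, 0.066, 0.006, -0.131, 0, 0, 0, 1])

```text
clock: 21.9
ee_pos: [0.5594, -0.0303, 0.245]
tcp_rot: [-0.008, 0.975, 0.037, 0.217]
force: [-3.8, 1.1, 3.3]
gripper_width: 0.359
grip_force: 51.0
```

```bash
python3 st.py yellow
```

```text
[ 0.003  0.    -0.003 -0.001  0.002  0.   ] [-0.0002  0.      0.0008] [-2.   1.4  4.6] [0.02 0.53 0.03]
```

drive_tool(increments=[0.004, 0, -0.009, 0, 0, 0, 1, 0.004, 0, -0.009, 0, 0, 0, 1, 0, 0, 0, 0, 0, 0, -1, 0, 0, 0, 0, 0, 0, -1, 0, 0, 0, 0, 0, 0, -1, 0, 0, 0, 0, 0, 0, -1, -0.05, -0.004, 0.11, 0, 0, 0, -1, -0.15, -0.01, 0.34, 0, 0, 0, -1, -0.25, -0.02, 0.54, 0, 0, 0, -1, -0.25, -0.02, 0.8, -0.01, 0.1, 0, 1, -0.25, -0.3, 0.8, -0.02, 0.25, 0, 1, -0.25, -0.6, 0.8, -0.033, 0.414, 0, 1, -0.25, -1, 0.8, -0.033, 0.414, 0, 1])

```text
clock: 23.52
ee_pos: [0.5109, -0.2144, 0.4046]
tcp_rot: [0.001, 0.999, 0.039, 0.001]
force: [1.1, 0.6, -0.8]
gripper_width: 0.146
grip_force: 0.0
```

```bash
python3 - <<'E'
from go import *
I={n:eyes.read_camera(n) for n in C}
HUE["green"]=[(45,75)]
gt=blob(I["top"],"green",(412,250,435,270)); h=cv2.cvtColor(I["side"],cv2.COLOR_RGB2HSV)
c,e=tri(cen(gt),(393.6,163.3)); print("tip",c.round(4),e.round(4),cen(gt))
for z in(.085,.092,.1): print(z,atz("top",cen(gt),z).round(4),proj("side",atz("top",cen(gt),z)).round(1))
def cr(n,x0,y0,x1,y1,w,hh): return cv2.resize(I[n][y0:y1,x0:x1,::-1],(w,hh),interpolation=cv2.INTER_CUBIC)
L=np.vstack([cr("side",215,140,315,215,400,300),cr("side",355,145,425,197,400,297)])
Rr=np.vstack([cr("top",270,150,390,240,400,300),cr("top",390,230,450,275,400,297)])
cv2.imwrite("pics/all.png",np.hstack([L,Rr])); print(robot.observe()["ee_pos"])
E
```

```text
tip [ 0.4222 -0.3725  0.0923] 0.0009 [421.27777778 260.        ]
0.085 [ 0.4215 -0.3749  0.085 ] [[394.  165.6]]
0.092 [ 0.4218 -0.3728  0.092 ] [[394.  163.4]]
0.1 [ 0.422  -0.3704  0.1   ] [[393.9 160.9]]
[ 0.5105723  -0.21851128  0.40415756]
```

View pics/all.png

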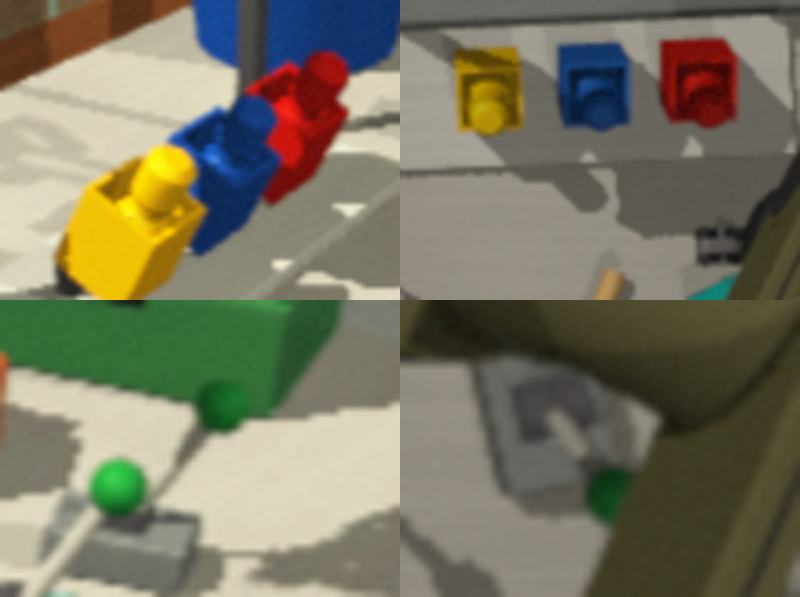

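All three finials stand at equal depth in their own pockets. The lever tip triangulates to about (0.424,-0.375,0.092), which is the height expected for 0.5 rad. The swing direction is about 15°. I'll push with shut fingers from behind the tip, square to the swing.

drive_tool(increments=[-0.3, -0.4, 0, 0, 0, 0.15, 1, -0.66, -0.85, 0, 0, 0, 0.18, 1, -0.66, -0.85, 0, 0, 0, 0.18, 1, -0.66, -0.85, 0, 0, 0, 0.18, 1, -0.66, -0.85, -0.2, 0, 0, 0.18, 1, -0.66, -0.85, -0.45, 0, 0, 0.18, 1, -0.66, -0.85, -0.65, 0, 0, 0.18, 1, -0.66, -0.85, -0.755, 0, 0, 0.18, 1, -0.66, -0.85, -0.755, 0, 0, 0.18, 1])

```text
clock: 24.75
ee_pos: [0.3773, -0.3817, 0.2516]
tcp_rot: [-0.002, 0.991, 0.132, 0.0]
force: [0.9, 0.4, 0.6]
gripper_width: 0.002
grip_force: 0.0
```

```bash
cat > lev.py <<'E'
from go import *
d=np.array([.966,.259,0]);o=robot.observe();r=o["ee_pos"]-np.array([.461,-.3653,0])
print("s",(r@d).round(4),"side",(r@np.array([-.259,.966,0])).round(4),"tip z",(r[2]-.173).round(4),"F",(o["force"]@d).round(1),o["force"].round(1))
E
python3 lev.py; python3 -c "
from h import *
I={n:eyes.read_camera(n) for n in C}
f=lambda n,x,y:cv2.resize(I[n][y:y+75,x:x+100,::-1],(400,300),interpolation=cv2.INTER_CUBIC)
cv2.imwrite('pics/lev.png',np.hstack([f('side',340,110),f('top',375,215)]))"
```

```text
s -0.0851 side 0.0059 tip z 0.0786 F 0.9 [0.9 0.4 0.6]
```

View pics/lev.png

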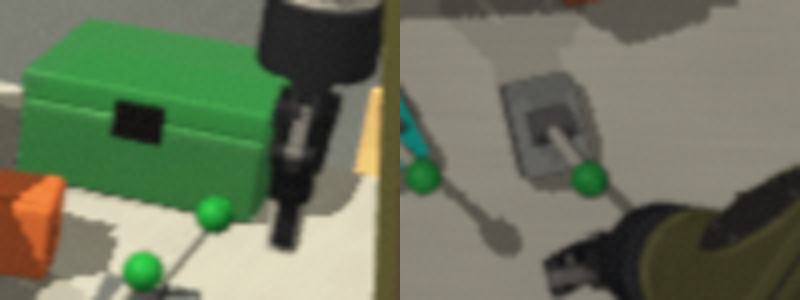

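The shut fingers, side view tip at about (285,240), stand just behind the grey switch's bulb at (213,213). Pushing along the swing.

drive_tool(increments=[0.065, -0.02, 0, 0, 0, 0, 1, 0.12, 0, 0, 0, 0, 0, 1, 0.18, 0.018, 0, 0, 0, 0, 1, 0.24, 0.034, 0, 0, 0, 0, 1, 0.3, 0.05, 0, 0, 0, 0, 1, 0.36, 0.066, 0, 0, 0, 0, 1, 0.42, 0.082, 0, 0, 0, 0, 1, 0.47, 0.096, 0, 0, 0, 0, 1, 0.49, 0.1, 0, 0, 0, 0, 1, 0.49, 0.1, 0, 0, 0, 0, 1])

```text
clock: 26.1
ee_pos: [0.4751, -0.3628, 0.2533]
tcp_rot: [0.0, 0.991, 0.132, 0.0]
force: [-4.3, -1.2, 1.3]
gripper_width: 0.001
grip_force: 2.0
```

```bash
python3 lev.py
```

```text
s 0.0142 side -0.0012 tip z 0.0803 F -4.5 [-4.3 -1.2  1.3]
```

Only 4.5 N so far, so I'll keep pushing gently until the stop.

drive_tool(increments=[0.02, 0.005, 0, 0, 0, 0, 1, 0.035, 0.009, 0, 0, 0, 0, 1, 0.035, 0.009, 0, 0, 0, 0, 1])

```text
clock: 26.48
ee_pos: [0.4775, -0.3622, 0.2532]
tcp_rot: [0.0, 0.991, 0.133, -0.005]
force: [-19.6, -8.2, 6.5]
gripper_width: 0.0
grip_force: 10.6
```

```bash
python3 lev.py; python3 - <<'E'
from h import *
HUE["green"]=[(45,75)]
I={n:eyes.read_camera(n) for n in C}
p=proj("side",[.498,-.355,.092])[0];print("expect side",p,"top",proj("top",[.498,-.355,.092])[0])
cv2.imwrite("pics/l2.png",I["side"][...,::-1])
E
```

```text
s 0.0167 side -0.0013 tip z 0.0802 F -21.1 [-19.6  -8.2   6.5]
expect side [365.6296321  158.26321117] top [415.05841711 231.96107546]
```

The force rose to 21 N at s = 17 mm, where the end stop was predicted (15 mm). Backing off, then clearing upwards and checking.

drive_tool(increments=[-0.2, -0.055, 0, 0, 0, 0, 1, -0.45, -0.13, 0, 0, 0, 0, 1, -0.5, -0.13, 0, 0, 0, 0, 1, -0.5, -0.13, 0.4, 0, 0, 0, 1, -0.5, -0.3, 0.8, 0, 0, 0, 1, -0.6, -0.6, 0.8, 0, 0, 0, 1, -0.6, -0.6, 0.8, 0, 0, 0, 1, -0.6, -0.6, 0.8, 0, 0, 0, 1])

```text
clock: 27.58
ee_pos: [0.3632, -0.4824, 0.4148]
tcp_rot: [0.002, 0.991, 0.131, 0.003]
force: [-0.0, 0.0, 0.1]
gripper_width: -0.002
grip_force: 0.0
```

```bash
python3 - <<'E'
from h import *
HUE["green"]=[(45,75)]
I={n:eyes.read_camera(n) for n in C}
gt=blob(I["top"],"green",(400,218,430,272)); h=cv2.cvtColor(I["side"],cv2.COLOR_RGB2HSV)
t=cen(gt);p=atz("top",t,.092);print(gt.sum(),t,p.round(4),"expect .498 -.355; side px",proj("side",p))
print("lever angle about pivot (deg)",np.degrees(np.arctan2((p-[.461,-.3653,0])@[.966,.259,0],.07)))
f=lambda n,x,y:cv2.resize(I[n][y:y+135,x:x+180,::-1],(400,300),interpolation=cv2.INTER_CUBIC)
cv2.imwrite('pics/end.png',np.hstack([f('side',230,115),f('top',275,150)]))
E
```

```text
52 [415.36538462 232.51923077] [ 0.4965 -0.3559  0.092 ] expect .498 -.355; side px [[366.26224136 158.30780296]]
lever angle about pivot (deg) 27.686219584137017
```

View pics/end.png

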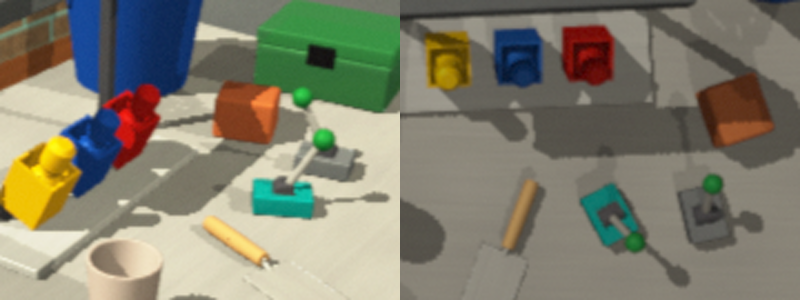

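The grey switch's lever is fully over, with its tip at (713,184) in the top crop, within 2 mm of the predicted end position. All three finials are seated, and the turquoise switch and the bystanders in the picture are untouched. Handing in.

```bash
python3 -c "
from station import job
print(job.sign_off())"
```

```text
the job is handed in; nothing more can be done
None
```

The red, yellow and blue finials sit on the floors of their own-colour pockets, the grey switch's green lever was then pushed over to its end stop, and the job was handed in at about 28 s of the 72 s allowed.

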